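Level a sprung machine platform under load

TASK

The hinged plywood deck of the machine platform is held up by springs and has to be levelled while it is loaded down. Lay the spirit level lengthways on the deck, between hinge and knob, and let go of it; then take the black knob at the free end, push it down until the foot under it stands firmly on the base, and turn it until the bubble sits centred between the two lines with the foot still pressed down. Finish while still holding the knob and pressing the foot on the base with the bubble centred, and do not disturb the oilstone box, oak strips and chisel lying around.

Things in the scene. Friction and masses are not known exactly. Their poses are not given: they have to be found in the camera images.
- platform: machine platform fixed to the table: grey steel base plate 130 x 320 x 10 mm; origin at the centre of its underside; y runs from the hinge end (-y) to the knob end (+y), z up. The plywood deck is hinged at y = -135 mm, 30 mm above the table; springs hold its knob end up about 2.3 degrees.
- deck: plywood deck, 108 wide x 300 long x 15 mm. Origin on the hinge axis; y towards the knob (wood from y = -12 to 288 mm), z square to it, top face at z = 19 mm. Pushing at the knob with the level on the deck takes about 2 N at first, 5 N when the foot touches down.
- knob_grip (a point): grip point on the axis of the black fluted round knob, 37 mm diameter, 27 mm tall (18 mm below to 9 mm above this point), on top of the levelling screw: on the deck's centre line, 265 mm from the hinge axis. 83 mm above the table when the foot stands on the base, whatever the knob's turn; 12 to 14 mm higher unpressed. The deck's top is about 35 mm below it.
- foot: steel foot of the levelling screw, a 30 mm disc under the deck below the knob; the knob belongs to it. Origin on its axis, 18 mm above the sole, 53 mm below knob_grip. Turning the knob clockwise seen from above screws it down out of the deck, 8 mm a turn, raising the knob end of the pressed-down deck. At the start it is 1.2 to 3.5 mm too short for level; it stays as turned (0.06 N m).
- wear_plate: round steel plate, 42 mm diameter, 2 mm thick, on the base plate under the foot; its top, 12 mm above the table, is where the foot stands when the deck is pressed down. Origin at the centre of its underside.
- level: loose aluminium pocket spirit level, 160 long (x) x 24 wide (y) x 38 mm tall, 0.22 kg, standing on its narrow base (two lands 26 mm long near the ends); origin at the centre of its underside, x lengthways, z up. A vial lies in a 56 mm window in the middle of its top. Grip it across its width at the middle, fingertips low: its flat sides reach 2 to 22 mm above the underside.
- vial_mid (a point): middle of the vial, between its two black lines (which are 19 mm apart), 34 mm above the level's underside.
- bubble (a point): centre of the pale bubble in the vial, 14 mm long. It runs along the level's x axis towards the higher end, 0.8 mm for each milliradian of slope until it stops 13 mm off the middle, and takes about 1.5 s to come to rest.
- oilstone_box: bystander: dark wooden box 70 x 190 x 45 mm on the table; origin at the centre of its underside.
- oak_strip_a: bystander: oak strip 36 x 170 x 22 mm on the table; origin at the centre of its underside.
- oak_strip_b: bystander: thinner oak strip 24 x 150 x 19 mm on the table; origin at the centre of its underside.
- chisel_2: bystander: bench chisel with wooden handle, 225 mm long, on the table; origin at the centre of its underside.

How it is judged:
On the way, in this order (a step that is already met when the one before it is completed fails the run):
1. the spirit level lies lengthways on the deck, let go (x of level in the frame of deck between -0.03 and 0.03 m and y of level in the frame of deck between 0.06 and 0.19 m and z of level in the frame of deck below 0.024 m and angle between the x axis of level and the y axis of deck, either way round below 0.2 rad and contact force between level and deck above 0.5 N and contact force between each of the arm, the fingers and level below 0.2 N), for 0.3 s.
2. the fingers on the knob press the foot down on the base (all of step 1 and contact force between foot and wear_plate above 2 N and contact force between the fingers and foot above 3 N), for 0.2 s.
At the end, for the whole second after the job is handed in: Level on the deck lengthways (0.2 rad, 30 mm off centre line, middle 60 to 190 mm from hinge), untouched; fingers hold the knob (3 N) and press the foot on the wear plate (2 N); bubble within 2.5 mm of the vial's middle, deck within 6 mrad of level (all of step 2 and x of bubble in the frame of level between -0.0025 and 0.0025 m and angle between deck's own z axis and vertical below 0.006 rad); the arm keeps its last pose, push and grip.
It fails at once if the oilstone box is shifted by more than 20 mm (distance of oilstone_box from where it was at the start of the episode above 0.02 m).
It fails at once if the wider oak strip is shifted by more than 20 mm (distance of oak_strip_a from where it was at the start of the episode above 0.02 m).
It fails at once if the thinner oak strip is shifted by more than 20 mm (distance of oak_strip_b from where it was at the start of the episode above 0.02 m).
It fails at once if the chisel is shifted by more than 20 mm (distance of chisel_2 from where it was at the start of the episode above 0.02 m).
It also fails if it takes over 72 s, if anything falls off the work surface, if the arm or the gripper's body presses on something with over 40 N, if the wrist force passes 120 N, or if a joint passes its speed limit or range.

ROBOT

A 6-joint arm with a two-finger parallel gripper is mounted at the origin on a cart in front of the work surface, level with it; the furniture and walls round the work are solid. World frame = base frame: x ahead of the robot, y to its left, z up, the work surface at z = 0. Lengths are in m, angles in rad, forces in N, time in s.
With the tool pointing down it reaches from about 0.35 to 0.775 m from the base axis. Payload 5.5 kg.
Tool frame: the origin (TCP) lies where the fingers leave the gripper's body, on its centre line; the fingertips stand env.tip_reach ahead of it and the grasp point (between the pads) lies 54 mm ahead of it (env.tip_reach is the distance from the TCP to the fingertips, in m); z points along the fingers, y is the line along which they close (so a half turn about z gives the same grasp; the last joint's range is limited). The gripper opens to 85 mm and grips with 20 to 120 N. Pads are 22 mm wide; open, the fingers measure 114 mm over their backs; the gripper's body (76 mm by 85 mm) begins 54 mm behind the grasp point. The pads swing forward as they close: fully open they stand 13 mm farther back than shut.
Start: joints at [-1.408, 0.313, 0.046, 1.304, 0, 1.431], TCP at [0.171, -0.549, 0.304] pointing down, gripper open.
Joint ranges: [-2.76, 2.76], [-0.86, 1.69], [-1.03, 1.26], [-2.2, 2.34], [-1.47, 1.5], [-3.14, 3.14]. Speed limits (rad/s): [2.57, 2.57, 3.14, 3.14, 3.14, 3.14].

INTERFACE

Orientations are given as a unit quaternion [w, x, y, z].
In Python, from workcell import status, optics, hand_in, env gives the robot as it stands.
- The arm moves only by the shell command python3 -m handwheel 'ROWS' [FORCE]. ROWS is a JSON object whose one key "deltas" holds a list of rows, each a list of 5 numbers: the opening, from -1 (shut) to 1 (fully open), then the shift along the tool's x, y, z in units of 40 mm (1.0 is 40 mm), then the turn about the tool's z in units of 10 degrees (1.0 is 10 degrees). In form: {"deltas": [[jaw, x, y, z, roll], ...]}. A call has 1 to 20 rows; each row shifts and turns the commanded pose from where the row before left it, along the tool's axes as they then stand; what a row does not reach is not made up. A row lasts 1/8 s, in which the tool goes at most 62.5 mm and 10.7 degrees, less where a joint would pass 70% of its speed; a pose out of reach is approached as far as the arm can. A call is refused whole if a number of a shift passes 1 or a number of a turn 1, either way. A call with a gripper value outside its range is refused whole. The fingers move at their own pace and stop on an object; FORCE is the grip in N (left out, the last holds). Time passes only in rows, so rows that do not move let the fingers close. It gives the time, the measured TCP pose, the force, the opening and the grip force at its end, in the units of the state.
- status.get_state(): the state, without advancing time (a new reading comes with each control period).
- optics.read_camera(name): name is "side" or "top" or "wrist"; returns a dict with "frame" (480x640x3 uint8, red, green, blue), "depth" (480x640 float32, m along the optical axis (not along the pixel's ray), 0 where there is no reading), "vfov" (degrees; the focal length in pixels is half the picture's height over the tangent of half this angle, whatever the lens; pixels are square), "cx", "cy" (the principal point, pixels), "k1" (the pictures are not rectified: a ray, as slopes to the right and down, at radius r is drawn at 1 + k1 r^2 times it, then the intrinsics apply), "origin" and "attitude" of the camera in the world. Camera axes: x right, y down, z forward; pixel columns grow to the right and rows downward; lengths in m; the calibration is good to about 2 mm. A picture is of the moment at which its call begins.
- hand_in(): hands the job in; it is judged then, once.
The state is a dict: "clock": time; "joint_pos": joint angles; "qvel": joint speeds; "tau": joint torques, N m; "tcp_pos": TCP position; "orientation": TCP orientation; "wrist_force": force on the tool from outside, world axes, zero at the start; "ft_torque": the same for the moment, N m; "finger_gap": finger opening in m; "grip_force": force on a finger pad.
Only numpy, scipy, OpenCV 4.12 (cv2) and the standard library are available. Lean on these libraries where they do the work, as an engineer would, in place of code of your own. Each camera call takes 0.05 s, during which the arm holds its last target. There are 200 camera calls.

## Working session

There is one attempt and no reset: what is moved stays moved. The work goes in short steps, Python scripts to look and compute and a shell command to move; the robot and the scene stay as the last step left them, time stands still between calls to the robot, and variables do not carry over. Pictures are saved under pics/ and viewed, at most 10 in all, crops included, and the job is handed in when it is done.

```bash
mkdir -p pics; cat > h.py <<'E'
import numpy as np,cv2
from scipy.spatial.transform import Rotation as R
from workcell import status,optics,env
def rot(q): return R.from_quat([q[1],q[2],q[3],q[0]]).as_matrix()
def Rm(a):
    a=np.array(a); return a if a.shape==(3,3) else rot(a)
def f(c): return 240/np.tan(np.radians(c['vfov'])/2)
def K(c): return np.array([[f(c),0,c['cx']],[0,f(c),c['cy']],[0,0,1]])
def slopes(c,uv): return cv2.undistortPoints(np.array(uv,float).reshape(-1,1,2),K(c),np.array([c['k1'],0,0,0,0])) [:,0] if False else und(c,uv)
def und(c,uv):
    d=(np.array(uv,float).reshape(-1,2)-[c['cx'],c['cy']])/f(c); s=d.copy()
    for _ in range(30): s=d/(1+c['k1']*(s**2).sum(1,keepdims=True))
    return s
def plane(c,uv,z):
    s=und(c,uv); r=np.c_[s,np.ones(len(s))]@Rm(c['attitude']).T; o=np.array(c['origin'])
    return o+r*((z-o[2])/r[:,2])[:,None]
def cloud(c):
    v,u=np.mgrid[0:480,0:640]; s=und(c,np.c_[u.ravel(),v.ravel()]); d=c['depth'].ravel()
    return ((np.c_[s,np.ones(len(s))]*d[:,None])@Rm(c['attitude']).T+np.array(c['origin'])).reshape(480,640,3)
def proj(c,p):
    q=(np.array(p,float).reshape(-1,3)-c['origin'])@Rm(c['attitude']); s=q[:,:2]/q[:,2:]
    return s*(1+c['k1']*(s**2).sum(1,keepdims=True))*f(c)+[c['cx'],c['cy']]
def shot(n,name):
    c=optics.read_camera(n); cv2.imwrite('pics/%s.png'%name,c['frame'][:,:,::-1]); return c
E
python3 - <<'E'
from h import *
import pickle
for n in ['top','side']:
    c=shot(n,n+'0'); pickle.dump(c,open(n+'0.pkl','wb')); print(n,c['vfov'],c['cx'],c['cy'],c['k1'],c['origin'],c['attitude'])
print(status.get_state(),env.tip_reach)
E
```

```text
top 51.174730782733164 315.10351742185264 253.08004456612812 -0.015978573192335123 [ 0.38719085 -0.03255287  1.38388358] [ 0.05134614 -0.69912607  0.71109246 -0.05416478]
side 50.94958275444366 318.0143005853857 232.01551320727 -0.031642603915832436 [0.14174913 0.96853664 0.94705233] [ 0.0897412  -0.19610412  0.87718182 -0.42900086]
{'clock': 0.1, 'joint_pos': array([-1.40759432e+00,  3.13926399e-01,  4.51171403e-02,  1.30363013e+00,
       -4.57653361e-05,  1.43118095e+00]), 'qvel': array([-0.00034936, -0.00075155,  0.00183467, -0.00012703,  0.00030165,
       -0.00086049]), 'tau': array([ 3.23382905e-03, -4.81725132e+01,  2.99244583e+01,  1.26223237e-02,
       -1.28103679e-04, -1.80931771e-06]), 'tcp_pos': array([ 0.17138771, -0.54850795,  0.30310738]), 'orientation': array([-8.21202260e-04,  9.88559248e-01,  1.50830824e-01, -3.25693965e-05]), 'wrist_force': array([-0.89400838, -0.91481208, -1.13291657]), 'ft_torque': array([ 0.0674638 ,  0.01112991, -0.00550298]), 'grip_force': 0.0, 'finger_gap': 0.08574740787053037} 0.0726
```

View pics/top0.png

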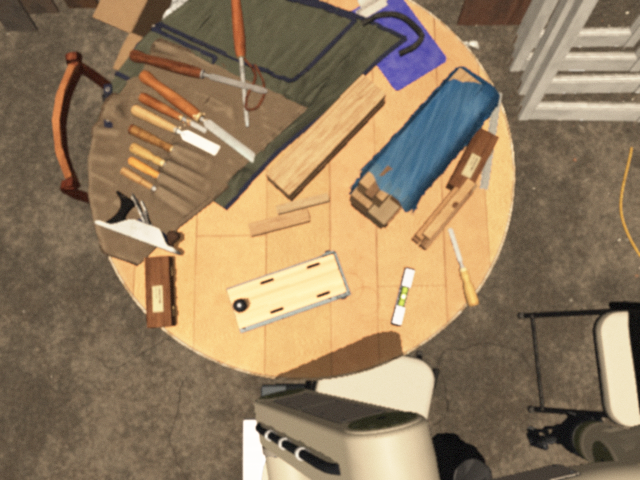

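View pics/side0.png

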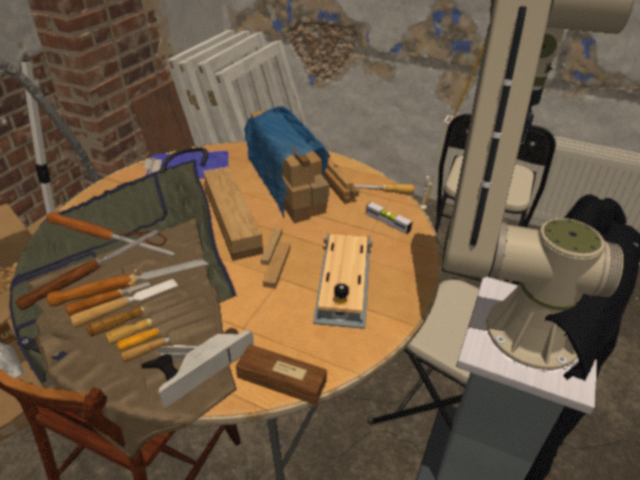

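Top: level centred near (403,296), running from (410,268) to (397,325). The knob is at (240,305), the hinge end of the deck near (345,275), and the chisel at (463,270). The side view agrees: knob at (341,291), level at (389,217).

```bash
python3 - <<'E'
from h import *
import pickle
for n,lr,dr,kr in [('top',(380,260,425,332),(222,250,356,335),(225,292,255,318)),('side',(360,198,416,236),(310,228,378,330),(328,278,356,304))]:
    c=pickle.load(open(n+'0.pkl','rb')); P=cloud(c); F=c['frame'].astype(int)
    hsv=cv2.cvtColor(c['frame'],cv2.COLOR_RGB2HSV).astype(int)
    def reg(r): m=np.zeros((480,640),bool); m[r[1]:r[3],r[0]:r[2]]=1; return m
    z=P[...,2]
    m=reg(lr)&(z>.025)&(z<.05)
    r=cv2.minAreaRect(P[m][:,:2].astype(np.float32)*1000); print(n,'level depth',m.sum(),r,np.median(z[m]))
    # colour, ray onto top plane
    m2=(reg(lr)&((hsv[...,1]<60)&(hsv[...,2]>150))).astype(np.uint8)
    k=cv2.findContours(m2,0,2)[0]; k=[x for x in k if cv2.contourArea(x)>15]; q=np.vstack(k)[:,0]
    print(' level colour',cv2.minAreaRect((plane(c,q,.036)[:,:2]*1000).astype(np.float32)))
    m=reg(dr)&(z>.043)&(z<.068)
    r=cv2.minAreaRect(P[m][:,:2].astype(np.float32)*1000); print(' deck',m.sum(),r, np.linalg.lstsq(np.c_[P[m][:,:2],np.ones(m.sum())],z[m],rcond=None)[0])
    m=reg(kr)&(hsv[...,2]<70)
    uv=np.argwhere(m)[:,::-1]; print(' knob',m.sum(),plane(c,[uv.mean(0)],.10),'maxz',np.percentile(z[m],[50,90,99]),P[m&(z>.09)].mean(0))
E
```

```text
top level depth 506 ((467.8724670410156, -274.7364501953125), (25.265525817871094, 159.38070678710938), 73.66534423828125) 0.03693071811646953
 level colour ((469.5677490234375, -273.34942626953125), (27.161827087402344, 154.76187133789062), 73.48676300048828)
 deck 4461 ((487.186767578125, 34.86936950683594), (126.27586364746094, 304.05584716796875), 18.74022674560547) [-0.01209105  0.03833333  0.05867077]
 knob 62 [[0.44943504 0.15294554 0.1       ]] maxz [0.10397036 0.10719329 0.10850022] [0.4492572  0.15238309 0.10385419]
side level depth 305 ((467.54119873046875, -271.37811279296875), (31.465389251708984, 163.62957763671875), 73.41862487792969) 0.03406591150002802
 level colour ((469.0465087890625, -274.67755126953125), (22.221424102783203, 151.0244598388672), 73.30236053466797)
 deck 2851 ((488.7425537109375, 36.927764892578125), (122.64629364013672, 305.51763916015625), 17.46270179748535) [-0.02022408  0.04045695  0.06119059]
 knob 130 [[0.44378847 0.16759301 0.1       ]] maxz [0.10042922 0.10582585 0.10920299] [0.44170943 0.17277848 0.10950274]
```

```bash
python3 -m handwheel '{"deltas": [[0.2,0.91,-0.44,0,0],[0.2,0.91,-0.44,0,0],[0.2,0.91,-0.44,0,0],[0.2,0.91,-0.44,0,0],[0.2,0.91,-0.44,0,0],[0.2,0.91,-0.44,0,0],[0.2,0.91,-0.44,0,0],[0.2,0.91,-0.44,0,0],[0.2,0.91,-0.44,0,0],[0.2,0.91,-0.44,0,0]]}' 40
python3 -m handwheel '{"deltas": [[0.2,0,0,0.25,-1],[0.2,0,0,0.25,-1],[0.2,0,0,0.25,-1],[0.2,0,0,0.25,-1],[0.2,0,0,0.25,-1],[0.2,0,0,0.25,-1],[0.2,0,0,0.25,-1],[0.2,0,0,0.25,-1],[0.2,0,0,0.25,-1],[0.2,0,0,0.25,-1],[0.2,0,0,0.25,-1],[0.2,0,0,0.25,-1],[0.2,0,0,0.25,-1],[0.2,0,0,0.25,-1],[0.2,0,0,0,-0.6],[0.2,0,0,0,0]]}'
cat >> h.py <<'E'
def togo(x,y,z,yaw=None):
    s=status.get_state(); M=rot(s['orientation']); cur=np.degrees(np.arctan2(M[1,0],M[0,0]))
    print('tcp',s['tcp_pos'].round(4),'yaw',cur.round(2),'q6',np.degrees(s['joint_pos'][5]).round(1),'tilt',M[2].round(4),'gap',round(float(s['finger_gap']),4),'wf',s['wrist_force'].round(1),'grip',round(float(s['grip_force']),1),'t',s['clock'])
    print('units xyz',(M.T@(np.array([x,y,z])-s['tcp_pos'])/.04).round(3),'roll units',None if yaw is None else round(((cur-yaw+180)%360-180)/10,3))
E
python3 -c "
from h import *
togo(.468,-.2737,.075,163.6); shot('wrist','w1')"
```

```text
clock: 1.35
tcp_pos: [0.4671, -0.2712, 0.3035]
orientation: [-0.0, 0.989, 0.151, -0.0]
wrist_force: [-0.5, 0.1, 0.5]
finger_gap: 0.0513
grip_force: 0.0
clock: 3.35
tcp_pos: [0.4662, -0.2721, 0.1634]
orientation: [-0.0, 0.145, 0.989, 0.0]
wrist_force: [-0.4, 0.2, 0.1]
finger_gap: 0.0512
grip_force: 0.0
tcp [ 0.4662 -0.2721  0.1634] yaw 163.29 q6 -22.1 tilt [ 1.e-03  3.e-04 -1.e+00] gap 0.0512 wf [-0.4  0.2  0.1] grip 0.0 t 3.35
units xyz [-0.058 -0.025  2.21 ] roll units -0.031
```

View pics/w1.png

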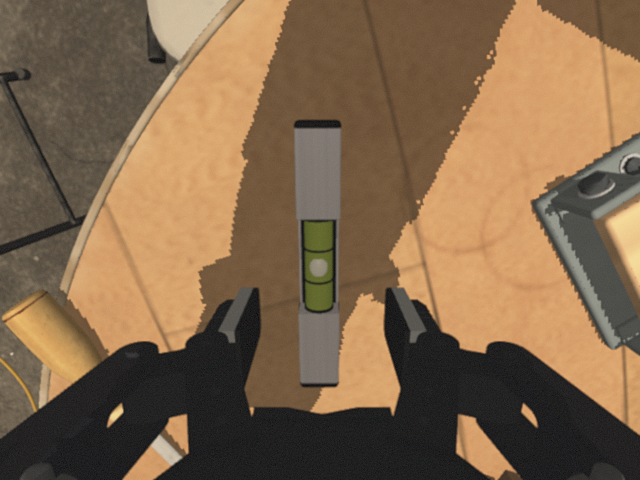

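Wrist view: the level stands centred at (319,266) between the fingers at (240,320) and (403,320), parallel to the pads. The alignment is good, so I'll descend and grip.

```bash
python3 -c "
from h import *
c=optics.read_camera('wrist'); p=plane(c,[[318,122],[320,385]],.037); print(p,p.mean(0))"
python3 -m handwheel '{"deltas": [[0.2,-0.05,-0.02,0.7,0],[0.2,0,0,0.7,0],[0.2,0,0,0.5,0],[0.2,0,0,0.3,0],[0.2,0,0,0,0],[-1,0,0,0,0],[-1,0,0,0,0],[-1,0,0,0,0],[-1,0,0,0,0],[-1,0,0,0,0]]}' 40
python3 -c "
from h import *
togo(.468,-.2737,.2,163.6)"
```

```text
[[ 0.39571717 -0.25132705  0.037     ]
 [ 0.54639528 -0.29587492  0.037     ]] [ 0.47105623 -0.27360098  0.037     ]
clock: 4.7
tcp_pos: [0.4688, -0.2743, 0.0771]
orientation: [0.001, 0.145, 0.989, -0.001]
wrist_force: [0.3, -0.4, 5.8]
finger_gap: 0.0229
grip_force: 40.6
tcp [ 0.4688 -0.2743  0.0771] yaw 163.35 q6 -22.1 tilt [-0.0022 -0.0011 -1.    ] gap 0.0229 wf [ 0.3 -0.4  5.8] grip 40.6 t 4.7
units xyz [ 0.016  0.005 -3.073] roll units -0.025
```

```bash
python3 -m handwheel '{"deltas": [[-1,0,0,-0.7,0],[-1,0,0,-0.8,0],[-1,0,0,-0.8,0],[-1,0,0,-0.6,0],[-1,0.16,0.855,0,0],[-1,0.16,0.855,0,0],[-1,0.16,0.855,0,0],[-1,0.16,0.855,0,0],[-1,0.16,0.855,0,0],[-1,0.16,0.855,0,0],[-1,0.16,0.855,0,0],[-1,0.16,0.855,0,0],[-1,0,0,0,0.91],[-1,0,0,0,0.91],[-1,0,0,0,0.91],[-1,0,0,0,0.91],[-1,0,0,0,0.91],[-1,0,0,0,0.91],[-1,0,0,0,0],[-1,0,0,0,0]]}'
python3 -c "
from h import *
togo(.498,.003,.131,108.5);shot('wrist','w2'); c=shot('top','t2')"
```

```text
clock: 7.2
tcp_pos: [0.4972, 0.0032, 0.1917]
orientation: [-0.0, 0.581, 0.814, -0.0]
wrist_force: [0.2, -0.4, -3.5]
finger_gap: 0.0232
grip_force: 40.0
tcp [0.4972 0.0032 0.1917] yaw 108.9 q6 62.2 tilt [ 2.e-04 -5.e-04 -1.e+00] gap 0.0232 wf [ 0.2 -0.4 -3.5] grip 40.0 t 7.2
units xyz [-0.011  0.018  1.517] roll units 0.04
```

View pics/w2.png

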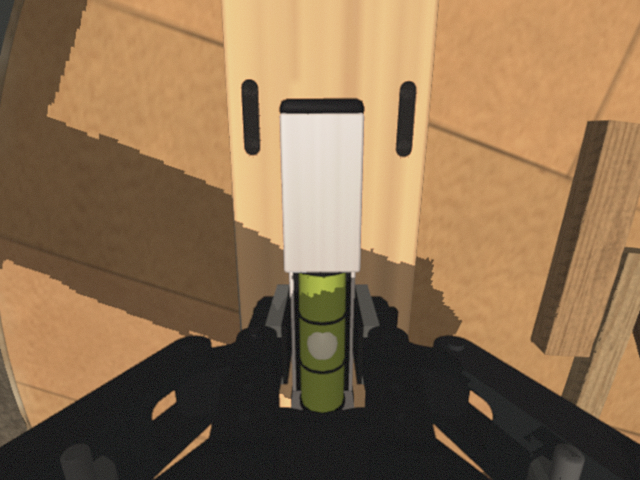

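Wrist view: the level (centre column 322) hangs parallel over the deck, whose centre is about column 328, midway between slots at 251 and 406. I'll lower it.

```bash
python3 -m handwheel '{"deltas": [[-1,0,0,0.5,0],[-1,0,0,0.5,0],[-1,0,0,0.3,0],[-1,0,0,0.1,0],[-1,0,0,0.05,0],[-1,0,0,0,0],[-1,0,0,0,0]]}'
python3 -c "
from h import *
togo(.498,.003,.131,108.5)"
```

```text
clock: 8.18
tcp_pos: [0.4978, 0.0031, 0.1344]
orientation: [0.0, 0.582, 0.813, 0.0]
wrist_force: [-0.6, -0.1, -2.6]
finger_gap: 0.0228
grip_force: 40.0
tcp [0.4978 0.0031 0.1344] yaw 108.75 q6 62.4 tilt [-6.e-04  9.e-04 -1.e+00] gap 0.0228 wf [-0.6 -0.1 -2.6] grip 40.0 t 8.175
units xyz [-0.003  0.004  0.085] roll units 0.025
```

```bash
python3 -m handwheel '{"deltas": [[-1,0,0,0.05,0],[-1,0,0,0.02,0],[-0.1,0,0,0,0],[-0.1,0,0,0,0],[0,0,0,0,0],[0.1,0,0,0,0],[0.1,0,0,-0.5,0],[0.1,0,0,-0.8,0],[0.1,0,0,-0.8,0],[0.1,0,0,-0.3,0],[0.1,0,0,0,0]]}'
python3 -c "
from h import *
togo(.448,.154,.151,198.9);shot('wrist','w3'); c=shot('top','t3')
import pickle;pickle.dump(c,open('t3.pkl','wb'))"
```

```text
clock: 9.55
tcp_pos: [0.4978, 0.003, 0.2274]
orientation: [0.001, 0.582, 0.813, 0.0]
wrist_force: [0.7, -0.0, -0.6]
finger_gap: 0.047
grip_force: 0.0
tcp [0.4978 0.003  0.2274] yaw 108.75 q6 62.4 tilt [-8.0e-04  1.2e-03 -1.0e+00] gap 0.047 wf [ 0.7 -0.  -0.6] grip 0.0 t 9.55
units xyz [3.976 0.032 1.907] roll units -9.015
```

View pics/w3.png

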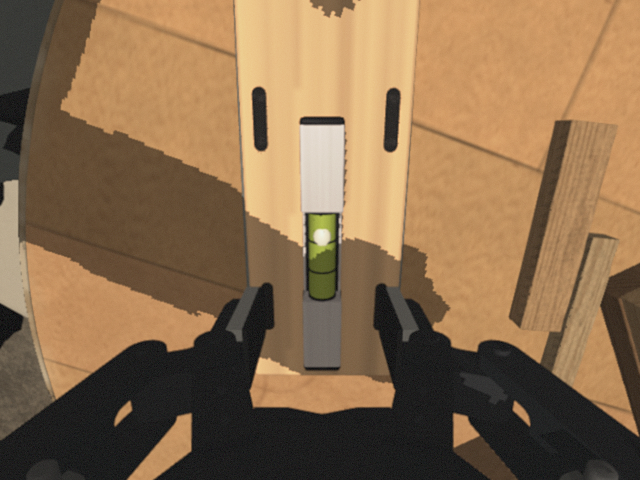

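Wrist view: the level lies on the deck (ends at (322,120) and (322,368)), and the bubble at (321,238) is off towards the knob end (up) as expected. I'll check its distance from the hinge end of the deck (row 375).

```bash
python3 - <<'E'
from h import *
import pickle
c=optics.read_camera('wrist'); print(c['origin'])
print('level ends',plane(c,[[322,120]],.094),plane(c,[[322,368]],.088),'deck low end?',plane(c,[[325,375]],.0485), plane(c,[[240,100],[410,100]],.058))
c=pickle.load(open('t3.pkl','rb')); P=cloud(c)
for p in ([0.448,.154,.104],[.498,.003,.09],[.531,-.095,.05]): print(proj(c,p))
c=pickle.load(open('top0.pkl','rb')); P=cloud(c); z=P[...,2]
u=np.array([-.317,.948]); 
m=np.zeros((480,640),bool); m[245:340,218:360]=1
k=np.array([.448,.154])
s=(P[...,:2]-k)@u; l=(P[...,:2]-k)@np.array([.948,.317])
mm=m&(abs(l)<.03)
for a in np.arange(-.32,.04,.01):
    q=mm&(s>=a)&(s<a+.01); print(round(a,2),z[q].round(4).mean() if q.any() else None,end='; ')
E
```

```text
[0.47606374 0.07070046 0.29641402]
level ends [[0.47392424 0.07623995 0.094     ]] [[ 0.52337935 -0.06938432  0.088     ]] deck low end? [[ 0.53661677 -0.10122687  0.0485    ]] [[0.4225767  0.07241989 0.058     ]
 [0.52032585 0.10562801 0.058     ]]
[[239.96878455 305.56516768]]
[[299.26158269 285.4118052 ]]
[[336.16741096 273.74962   ]]
-0.32 -0.00010266666666666669; -0.31 -0.00045499999999999995; -0.3 -0.00044342105263157894; -0.29 0.005743055555555556; -0.28 0.02794901960784314; -0.27 0.048471428571428575; -0.26 0.04833658536585366; -0.25 0.04927294117647059; -0.24 0.04955802469135802; -0.23 0.050663529411764704; -0.22 0.05069285714285715; -0.21 0.05078313253012047; -0.2 0.051565116279069775; -0.19 0.05180714285714286; -0.18 0.05207261904761905; -0.17 0.052791764705882344; -0.16 0.05306265060240963; -0.15 0.052698823529411756; -0.14 0.05360705882352942; -0.13 0.054067857142857126; -0.12 0.0547; -0.11 0.05479397590361447; -0.1 0.055597701149425284; -0.09 0.05560722891566265; -0.08 0.05587045454545454; -0.07 0.05629058823529412; -0.06 0.05673953488372093; -0.05 0.05717441860465118; -0.04 0.05803793103448276; -0.03 0.05852386363636364; -0.02 0.06823786407766991; -0.01 0.08256631578947367; 0.0 0.08624606741573033; 0.01 0.07923698630136987; 0.02 0.059574999999999996; 0.03 0.0016959183673469387;
```

```bash
python3 - <<'E'
import pickle,cv2
c=pickle.load(open('t3.pkl','rb'));i=c['frame'][235:345,210:370,::-1]
cv2.imwrite('pics/t3c.png',cv2.resize(i,None,fx=5,fy=5,interpolation=cv2.INTER_CUBIC))
E
```

```text
(no output)
```

View pics/t3c.png

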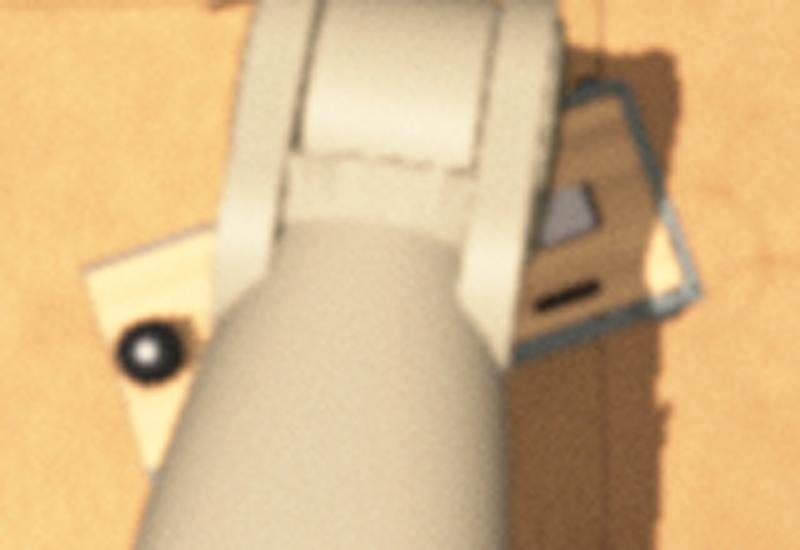

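Top crop: the knob at (152,351) is full-frame (240,305), so its axis is at (0.448,0.153). The level is at its planned spot. Next I'll go above the knob and roll back so there's plenty of clockwise turn and the wrist camera faces the level.

```bash
python3 -m handwheel '{"deltas": [[0.4,0.99,0,0,0],[0.4,0.99,0,0,0],[0.4,0.99,0,0,0],[0.4,0.99,0.02,0,0],[0.4,0,0,0,0]]}'
python3 -m handwheel '{"deltas": [[0.4,0,0,0,-1],[0.4,0,0,0,-1],[0.4,0,0,0,-1],[0.4,0,0,0,-1],[0.4,0,0,0,-1],[0.4,0,0,0,-1],[0.4,0,0,0,-1],[0.4,0,0,0,-1],[0.4,0,0,0,-1],[0.4,0,0,0,-1],[0.4,0,0,0,-1],[0.4,0,0,0,-1],[0.4,0,0,0,-1],[0.4,0,0,0,-1],[0.4,0,0,0,-1],[0.4,0,0,0,-1],[0.4,0,0,0,-1],[0.4,0,0,0,-1],[0.4,0,0,0,-1],[0.4,0,0,0,-1]]}'
python3 -m handwheel '{"deltas": [[0.4,0,0,0,-1],[0.4,0,0,0,-1],[0.4,0,0,0,-1],[0.4,0,0,0,-0.9],[0.4,0,0,0,0]]}'
python3 -c "
from h import *
togo(.448,.153,.151);shot('wrist','w4')"
```

```text
clock: 10.32
tcp_pos: [0.4457, 0.1551, 0.2258]
orientation: [-0.001, 0.581, 0.814, -0.001]
wrist_force: [0.3, 1.1, -0.2]
finger_gap: 0.0596
grip_force: 0.0
clock: 12.82
tcp_pos: [0.4473, 0.1523, 0.2261]
orientation: [0.001, 0.903, -0.43, -0.0]
wrist_force: [-0.0, -0.5, -0.5]
finger_gap: 0.0597
grip_force: 0.0
clock: 13.45
tcp_pos: [0.4473, 0.1525, 0.2263]
orientation: [0.0, 0.994, -0.108, -0.001]
wrist_force: [0.4, 0.3, 0.1]
finger_gap: 0.0598
grip_force: 0.0
tcp [0.4473 0.1525 0.2263] yaw -12.41 q6 -158.5 tilt [-1.1e-03  9.0e-04 -1.0e+00] gap 0.0598 wf [0.4 0.3 0.1] grip 0.0 t 13.45
units xyz [ 0.017 -0.018  1.881] roll units None
```

View pics/w4.png

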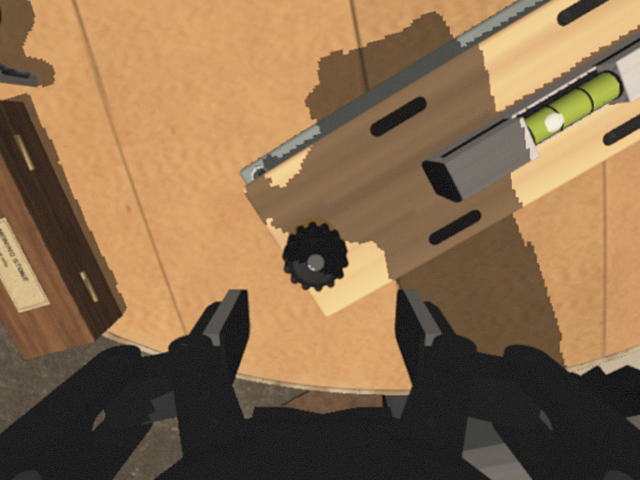

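Wrist view: the knob at (316,257) is between the fingers, the vial is visible at (575,105), and the bubble is at (553,122) towards the knob.

```bash
python3 -c "
from h import *
c=optics.read_camera('wrist'); print(plane(c,[[316,257]],.105),c['origin'])"
python3 -m handwheel '{"deltas": [[0.4,0.02,-0.02,0.5,0],[0.4,0,0,0.6,0],[0.4,0,0,0.5,0],[0.4,0,0,0.3,0],[0.4,0,0,0,0]]}'
python3 -c "
from h import *
togo(.448,.153,.137);c=optics.read_camera('wrist'); P=cloud(c); z=P[...,2]
m=(z>.09)&(z<.12)&(abs(P[...,0]-.448)<.03)&(abs(P[...,1]-.153)<.03); h=c['frame'].max(2)<60
print(m.sum(),np.percentile(P[m],[2,50,98],axis=0))"
```

```text
[[0.45343473 0.1560375  0.105     ]] [0.51729174 0.13878073 0.29676641]
clock: 14.18
tcp_pos: [0.4477, 0.1538, 0.1503]
orientation: [0.0, 0.994, -0.107, -0.001]
wrist_force: [0.3, 0.3, 0.0]
finger_gap: 0.0599
grip_force: 0.0
tcp [0.4477 0.1538 0.1503] yaw -12.31 q6 -158.5 tilt [-1.7e-03  8.0e-04 -1.0e+00] gap 0.0599 wf [0.3 0.3 0. ] grip 0.0 t 14.175
units xyz [0.011 0.017 0.333] roll units None
9733 [[0.43461974 0.12386597 0.0915909 ]
 [0.45365595 0.15496168 0.10456642]
 [0.46860686 0.18248828 0.11735297]]
```

```bash
python3 -m handwheel '{"deltas": [[0.4,0.05,0,0,0],[0.4,0,0,0,0],[-1,0,0,0,0],[-1,0,0,0,0],[-1,0,0,0,0],[-1,0,0,0,0]]}' 45
python3 -m handwheel '{"deltas": [[-1,0,0,0.1,0],[-1,0,0,0.1,0],[-1,0,0,0.1,0],[-1,0,0,0.04,0],[-1,0,0,0,0],[-1,0,0,0,0]]}'
python3 -c "
from h import *
togo(.448,.153,.137)"
```

```text
clock: 14.98
tcp_pos: [0.4508, 0.1548, 0.1519]
orientation: [-0.002, 0.994, -0.106, 0.001]
wrist_force: [0.5, 6.1, 2.8]
finger_gap: 0.0349
grip_force: 44.2
clock: 15.72
tcp_pos: [0.4507, 0.1559, 0.1398]
orientation: [-0.003, 0.994, -0.106, 0.001]
wrist_force: [-5.9, 9.0, 16.8]
finger_gap: 0.0353
grip_force: 44.0
tcp [0.4507 0.1559 0.1398] yaw -12.13 q6 -158.6 tilt [ 0.0012 -0.0061 -1.    ] gap 0.0353 wf [-5.9  9.  16.8] grip 44.0 t 15.725
units xyz [-0.05   0.084  0.07 ] roll units None
```

```bash
python3 -m handwheel '{"deltas": [[-1,-0.03,-0.05,0,0],[-1,0,0,0,0],[-1,0,0,0,0],[-1,0,0,0,0],[-1,0,0,0,0],[-1,0,0,0,0],[-1,0,0,0,0],[-1,0,0,0,0],[-1,0,0,0,0],[-1,0,0,0,0]]}'
python3 -c "
from h import *
togo(.448,.153,.137);shot('wrist','w5')"
```

```text
clock: 16.98
tcp_pos: [0.4504, 0.1566, 0.1398]
orientation: [-0.001, 0.994, -0.106, 0.002]
wrist_force: [-4.3, 2.7, 16.5]
finger_gap: 0.0351
grip_force: 43.7
tcp [0.4504 0.1566 0.1398] yaw -12.2 q6 -158.3 tilt [ 0.0031 -0.0022 -1.    ] gap 0.0351 wf [-4.3  2.7 16.5] grip 43.7 t 16.975
units xyz [-0.041  0.1    0.071] roll units None
```

View pics/w5.png

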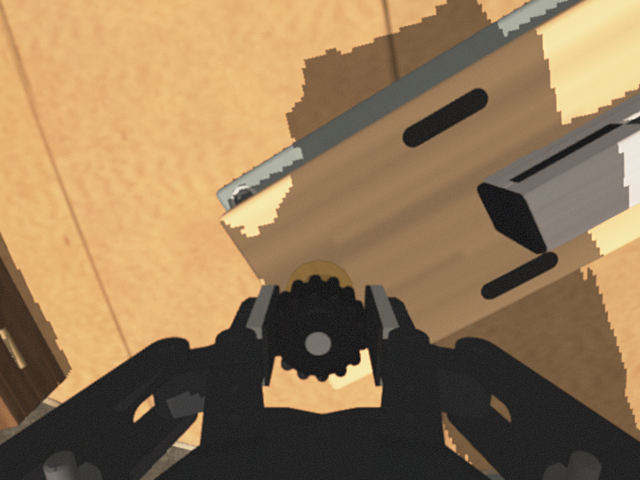

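Wrist view: the knob (318,330) is centred between the pads and pressed. The vial is out of frame to the right, so I'll turn 45° clockwise (less than the 54° minimum needed) to bring it in.

```bash
python3 -m handwheel '{"deltas": [[-1,0,0,0,0.5],[-1,0,0,0,0.5],[-1,0,0,0,0.5],[-1,0,0,0,0.5],[-1,0,0,0,0.5],[-1,0,0,0,0.5],[-1,0,0,0,0.5],[-1,0,0,0,0.5],[-1,0,0,0,0.5],[-1,0,0,0,0],[-1,0,0,0,0],[-1,0,0,0,0],[-1,0,0,0,0],[-1,0,0,0,0],[-1,0,0,0,0],[-1,0,0,0,0],[-1,0,0,0,0],[-1,0,0,0,0],[-1,0,0,0,0],[-1,0,0,0,0]]}'
python3 -c "
from h import *
togo(.448,.153,.137);shot('wrist','w6')"
```

```text
clock: 19.52
tcp_pos: [0.4491, 0.1557, 0.1398]
orientation: [0.0, 0.878, -0.479, 0.0]
wrist_force: [-6.0, -1.1, 22.3]
finger_gap: 0.0353
grip_force: 44.1
tcp [0.4491 0.1557 0.1398] yaw -57.24 q6 -113.3 tilt [ 8.e-04 -3.e-04 -1.e+00] gap 0.0353 wf [-6.  -1.1 22.3] grip 44.1 t 19.525
units xyz [0.043 0.059 0.07 ] roll units None
```

View pics/w6.png

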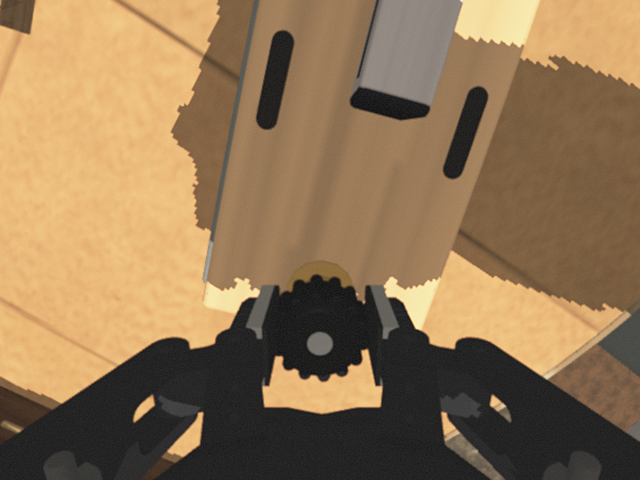

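Wrist view: the knob still sits square in the pads at (320,330), but only the level's end (390,100) shows and the vial is above the frame. I'll read the bubble from the side and top cameras along the level's axis.

```bash
cat > bub.py <<'E'
from h import *
S=np.arange(-40,41,2.)
u=np.array([-.321,.947])  # towards knob
def prof(c,ctr=(.4985,.0034,.087),u=u):
    n=np.array([u[1],-u[0]]); rows=[]
    P=[[ctr[0]+s*u[0]/1000,ctr[1]+s*u[1]/1000,ctr[2]] for s in S]
    acc=0
    for l in (-3,-1.5,0,1.5,3):
        q=proj(c,np.array(P)+[n[0]*l/1000,n[1]*l/1000,0]).astype(np.float32)
        acc=acc+cv2.remap(c['frame'].astype(np.float32),q[None,:,0],q[None,:,1],cv2.INTER_CUBIC)[0]
    return acc/5
if __name__=='__main__':
    for n in ('side','top'):
        c=shot(n,n+'_b'); p=prof(c); print(n)
        for s,r in zip(S,p): print(int(s),r.astype(int).tolist(),end=' ')
        print()
E
python3 bub.py; python3 - <<'E'
import cv2,numpy as np
from h import *
o=[]
for n in ('side','top'):
    i=cv2.imread('pics/%s_b.png'%n); c=optics.read_camera(n); q=proj(c,[.4985,.0034,.087])[0].astype(int); print(n,q)
    i=i[q[1]-20:q[1]+20,q[0]-25:q[0]+25]; o.append(cv2.resize(i,(400,320),interpolation=cv2.INTER_CUBIC))
cv2.imwrite('pics/bb.png',np.hstack(o))
E
```

```text
side
-40 [84, 79, 57] -38 [81, 77, 52] -36 [79, 76, 48] -34 [80, 77, 47] -32 [79, 76, 47] -30 [75, 71, 45] -28 [70, 66, 41] -26 [64, 61, 37] -24 [60, 58, 35] -22 [57, 56, 34] -20 [56, 55, 35] -18 [54, 54, 34] -16 [53, 53, 33] -14 [53, 53, 33] -12 [54, 53, 34] -10 [59, 57, 39] -8 [63, 61, 45] -6 [71, 69, 56] -4 [79, 75, 64] -2 [88, 84, 74] 0 [95, 90, 82] 2 [97, 93, 85] 4 [96, 91, 85] 6 [89, 84, 79] 8 [79, 75, 71] 10 [67, 64, 62] 12 [57, 54, 54] 14 [49, 47, 48] 16 [42, 42, 41] 18 [38, 38, 37] 20 [34, 35, 35] 22 [32, 33, 34] 24 [30, 30, 31] 26 [28, 28, 28] 28 [26, 27, 27] 30 [26, 27, 28] 32 [27, 27, 28] 34 [27, 28, 28] 36 [28, 28, 28] 38 [28, 28, 28] 40 [29, 28, 29] 
top
-40 [254, 252, 249] -38 [254, 252, 249] -36 [253, 252, 249] -34 [254, 252, 250] -32 [254, 253, 250] -30 [254, 251, 250] -28 [248, 243, 238] -26 [231, 228, 191] -24 [216, 220, 133] -22 [217, 225, 103] -20 [223, 231, 99] -18 [225, 232, 102] -16 [225, 232, 102] -14 [224, 232, 103] -12 [217, 226, 99] -10 [211, 218, 104] -8 [221, 222, 135] -6 [241, 238, 186] -4 [252, 250, 229] -2 [255, 254, 242] 0 [255, 254, 244] 2 [254, 254, 235] 4 [249, 248, 202] 6 [238, 240, 154] 8 [224, 229, 116] 10 [213, 221, 99] 12 [216, 224, 100] 14 [226, 233, 108] 16 [231, 238, 111] 18 [233, 239, 113] 20 [234, 240, 114] 22 [232, 238, 112] 24 [226, 233, 111] 26 [221, 224, 131] 28 [230, 226, 182] 30 [247, 241, 231] 32 [253, 250, 247] 34 [254, 252, 249] 36 [253, 252, 249] 38 [254, 252, 249] 40 [255, 253, 249] 
side [345 249]
top [299 285]
```

View pics/bb.png

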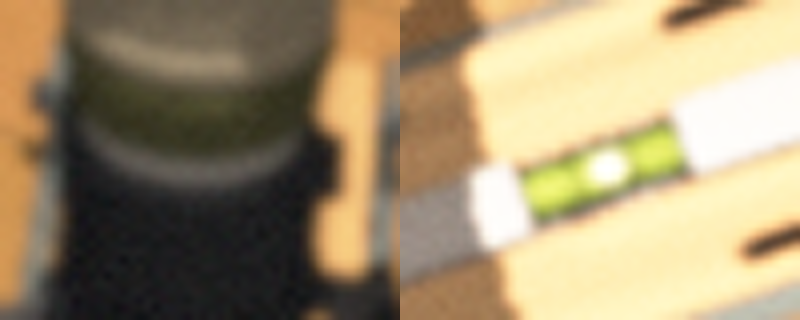

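Side view (left half): the vial is hidden behind the gripper. Top view (right half): the green vial runs from x=520 to 690 with the bubble at (605,168), about 0.6 to 1.6 mm towards the hinge end. A further 15° clockwise should centre it.

```bash
python3 -m handwheel '{"deltas": [[-1,0,0,0,0.5],[-1,0,0,0,0.5],[-1,0,0,0,0.5],[-1,0,0,0,0],[-1,0,0,0,0],[-1,0,0,0,0],[-1,0,0,0,0],[-1,0,0,0,0],[-1,0,0,0,0],[-1,0,0,0,0],[-1,0,0,0,0],[-1,0,0,0,0],[-1,0,0,0,0],[-1,0,0,0,0],[-1,0,0,0,0],[-1,0,0,0,0],[-1,0,0,0,0],[-1,0,0,0,0],[-1,0,0,0,0],[-1,0,0,0,0]]}'
python3 -c "
from bub import *
togo(.448,.153,.137)
cs=[optics.read_camera('top') for _ in range(4)]
p=sum(prof(c) for c in cs)/4
print([(int(s),int(r[0]),int(r[2])) for s,r in zip(S,p)])
c=cs[0];P=cloud(c);z=np.mean([cloud(k)[...,2] for k in cs],0)
rel=P[...,:2]-[.4985,.0034]; s=rel@u; l=rel@np.array([u[1],-u[0]])
m=(s>-.1)&(s<.06)&(abs(l)>.02)&(abs(l)<.045)&(z>.04)&(z<.06)
A=np.c_[s[m],l[m],np.ones(m.sum())]; print('slope',np.linalg.lstsq(A,z[m],rcond=None)[0],m.sum())"
```

```text
clock: 22.28
tcp_pos: [0.4485, 0.1558, 0.1397]
orientation: [0.0, 0.808, -0.589, -0.0]
wrist_force: [-8.5, -1.0, 23.6]
finger_gap: 0.0351
grip_force: 44.3
tcp [0.4485 0.1558 0.1397] yaw -72.23 q6 -98.3 tilt [ 1.e-04  7.e-04 -1.e+00] gap 0.0351 wf [-8.5 -1.  23.6] grip 44.3 t 22.275
units xyz [0.062 0.032 0.068] roll units None
[(-40, 254, 249), (-38, 254, 249), (-36, 253, 249), (-34, 254, 250), (-32, 254, 250), (-30, 254, 248), (-28, 246, 230), (-26, 226, 177), (-24, 212, 123), (-22, 216, 100), (-20, 223, 100), (-18, 225, 102), (-16, 225, 103), (-14, 224, 102), (-12, 214, 96), (-10, 202, 93), (-8, 211, 114), (-6, 234, 163), (-4, 250, 213), (-2, 254, 238), (0, 255, 245), (2, 255, 243), (4, 252, 220), (6, 243, 175), (8, 227, 128), (10, 215, 103), (12, 217, 101), (14, 226, 107), (16, 232, 112), (18, 234, 114), (20, 234, 114), (22, 232, 113), (24, 227, 112), (26, 221, 132), (28, 231, 184), (30, 247, 231), (32, 254, 247), (34, 254, 249), (36, 253, 249), (38, 254, 249), (40, 255, 249)]
slope [-0.00191363  0.00040665  0.04868274] 1094
```

```bash
python3 -c "
from workcell import hand_in
print(hand_in())"
```

```text
the job is handed in; nothing more can be done
None
```

I handed the job in at about 22 s: the level lies lengthways on the deck, the knob is gripped at 44 N and pressed down with about 24 N, and the top camera puts the bubble within about 0.7 mm of centre (limit 2.5 mm). The hand-in gave no verdict, and I did not re-check the box, strips and chisel at the end.

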